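Centre-punch the marked bracket blank

ROBOT

A 6-joint arm with a two-finger parallel gripper is mounted at the origin on the work surface. World frame = base frame: x ahead of the robot, y to its left, z up, the work surface at z = 0. Lengths are in m, angles in rad, forces in N, time in s.
With the tool pointing down it reaches from about 0.35 to 0.975 m from the base axis. Payload 4.9 kg.
Tool frame: the origin (TCP) lies midway between the tips of the shut fingers; the grasp point (between the pads) lies 19 mm behind it (grasp_offset is the distance from the TCP to the grasp point, in m); z points along the fingers, y is the line along which they close (so a half turn about z gives the same grasp; the last joint's range is limited). The gripper opens to 85 mm and grips with 20 to 120 N. Pads are 22 mm wide; open, the fingers measure 114 mm over their backs; the gripper's body (76 mm by 85 mm) begins 54 mm behind the grasp point. The pads swing forward as they close: fully open they stand 13 mm farther back than shut.
Start: joints at [1.188, 0.053, 1.613, -0, 1.476, -0.119], TCP at [0.163, 0.603, 0.231] pointing down, gripper open.
Joint ranges: [-3.01, 3.01], [-1.01, 2.22], [0.06, 2.58], [-1.02, 4.17], [0.09, 2.62], [-3.14, 3.14]. Speed limits (rad/s): [2.57, 2.57, 3.14, 3.14, 3.14, 3.14].

INTERFACE

Orientations are given as [roll, pitch, yaw] about the fixed x, y, z axes, in that order (R = Rz(yaw) Ry(pitch) Rx(roll)).
In Python, from cell import * gives the robot as it stands.
- The arm moves only by the tool play_rows, never from a script. Its argument "plan" is a list of rows, each a list of 7 numbers: the shift along the tool's x, y, z in m, then the turn, a rotation vector about the tool's x, y, z in degrees, then the finger opening in m, from 0 to 0.0854. In form: [[tx, ty, tz, rx, ry, rz, fingers], ...]. A call has 1 to 20 rows; each row shifts and turns the commanded pose from where the row before left it, along the tool's axes as they then stand; what a row does not reach is not made up. A row lasts 1/12 s, in which the tool goes at most 41.7 mm and 7.16 degrees, less where a joint would pass 70% of its speed; a pose out of reach is approached as far as the arm can. A call is refused whole if a number of a shift passes 0.0417 or a number of a turn 7.16, either way. A call with a gripper value outside its range is refused whole. The fingers move at their own pace and stop on an object; the grip force is fixed at half the most. Time passes only in rows, so rows that do not move let the fingers close. It gives the time, the measured TCP pose, the force, the opening and the grip force at its end, in the units of the state.
- state(): the state, without advancing time (a new reading comes with each control period).
- read_camera(name): name is "side" or "top"; returns the picture (384x512x3 uint8, blue, green, red); there is no depth.
- calibration(name): a dict with "fx", "fy", "cx", "cy" (pixels), "R" (3x3) and "t" (3): a world point X has camera coordinates R X + t. Camera axes: x right, y down, z forward; pixel columns grow to the right and rows downward; lengths in m; the calibration is good to about 2 mm. A picture is of the moment at which its call begins. calibration takes no time and is no camera call.
- finish_job(): hands the job in; it is judged then, once.
The state is a dict: "time_s": time; "joint_positions": joint angles; "joint_vel": joint speeds; "joint_torque": joint torques, N m; "tool_pos": TCP position; "tcp_rot": TCP orientation; "force": force on the tool from outside, world axes, zero at the start; "ft_torque": the same for the moment, N m; "gripper_width": finger opening in m; "grasp_force": force on a finger pad.
Only numpy, scipy, OpenCV 4.12 (cv2) and the standard library are available. Lean on these libraries where they do the work, as an engineer would, in place of code of your own. Each camera call takes 0.05 s, during which the arm holds its last target. There are 200 camera calls.

TASK

In the toy repair room, take the self-standing spring-loaded centre punch and set it down gently, upright, with its centre on the blue spot of the marked bracket blank (not on the drilled blank). Press its red cap straight down, past the resistance, until the hidden spring snaps and the cap is fully home; then let it spring back up and leave the punch standing on the spot. Do not snap it anywhere else.

Things in the scene. Friction and masses are not known exactly. Their poses are not given: they have to be found in the camera images.
- punch: Centre punch standing loose and upright on the 4 mm cork mat, 0.3 kg. From the underside up: round pale clear-plastic foot 52 mm wide, 14 mm high; steel barrel 30 mm in diameter, 14 to 64 mm; red cap 30 mm in diameter, flat top at 82 mm. Origin: centre of the underside, where the point strikes; z up its axis. Yaw does not matter. Grip the barrel about 45 mm above the underside.
- punch_cap (a joint): Travel of the red cap into the barrel: 0 up, grows when pressed, 0.010 m fully home (hard stop). It resists with about 5 N at first, rising to about 13 N some 4 mm down; then the hidden spring gives way and the resistance falls to about 4 N just short of the stop. Snapped beyond 8.5 mm. It springs back up by itself. Press the middle of its top with shut fingertips.
- mark (a point): Centre of the blue spot (24 mm wide, dark cross) on the aluminium top of the marked blank, 28 mm above the table; z up. The blank, 76 x 130 x 4 mm, is fixed on a plywood board 100 x 150 x 20 mm that does not move. The spot is on its long centre line (y), 25 mm from the middle, so the whole foot fits on the blank. Dark flat screw heads are at the other end.
- drilled_blank: The other blank, of the same shape and on the same kind of fixed board, with a black 12 mm hole instead of a blue spot: already done, not to be punched. Origin: centre of the board's underside, on the mat; z up, y along its length.
Not all that is in view belongs to the job. Leave any green or purple look-alike of the punch alone.

How it is judged:
By the outcome, as a careful person would: the job done as asked, in the order asked, and still so for the second after the job is handed in, with the robot touching nothing.
It also fails if it takes over 40 s, if anything falls off the work surface, if the arm or the gripper's body presses on something with over 40 N, if the wrist force passes 120 N, or if a joint passes its speed limit or range.

## Working session

There is one attempt and no reset: what is moved stays moved. The work goes in short steps, Python scripts to look and compute and a tool call to move; the robot and the scene stay as the last step left them, time stands still between calls to the robot, and variables do not carry over. Pictures are saved under pics/ and viewed, at most 10 in all, crops included, and the job is handed in when it is done.

Besides the shell and the picture viewer there is one more tool, called after "Call:" as name([rows], argument=value, ...), one row to a line, values as JSON. play_rows: Moves the arm, as the interface text tells. Its arguments: {"type":"object","properties":{"plan":{"type":"array"}},"required":["plan"]}

```bash
mkdir -p pics; python3 - <<'E'
from cell import *
import cv2,numpy as np
for n in("top","side"):
    cv2.imwrite(f"pics/{n}0.png",cv2.resize(read_camera(n),(800,600),interpolation=cv2.INTER_CUBIC))
    c=calibration(n);print(n,c["fx"],c["cx"],c["cy"],np.round(c["R"],3).tolist(),np.round(-np.array(c["R"]).T@c["t"],3))
s=state();print(s["tool_pos"],s["tcp_rot"],s["gripper_width"],s["time_s"])
E
```

```text
top 484.73955123442784 253.17605124405665 187.84213236385824 [[0.017, -1.0, 0.007], [-0.981, -0.018, -0.195], [0.195, -0.003, -0.981]] [ 0.287 -0.008  0.934]
side 457.58233690878757 261.1178390506378 192.06799640766351 [[0.94, -0.339, 0.022], [-0.211, -0.633, -0.745], [0.267, 0.696, -0.667]] [ 0.234 -0.63   0.676]
[0.16274767 0.60283703 0.23016262] [-3.13967922e+00 -2.48206579e-04  2.87777901e+00] 0.08544454659843162 0.1
```

View pics/top0.png

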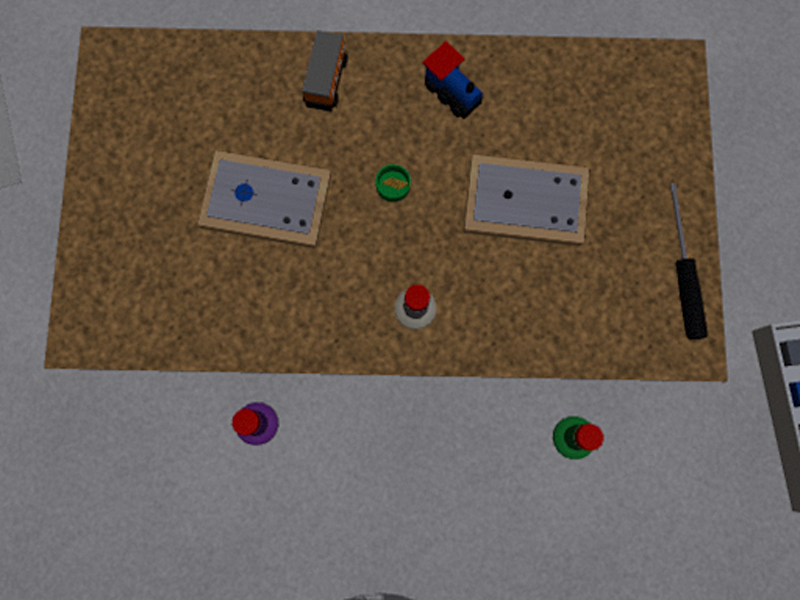

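View pics/side0.png

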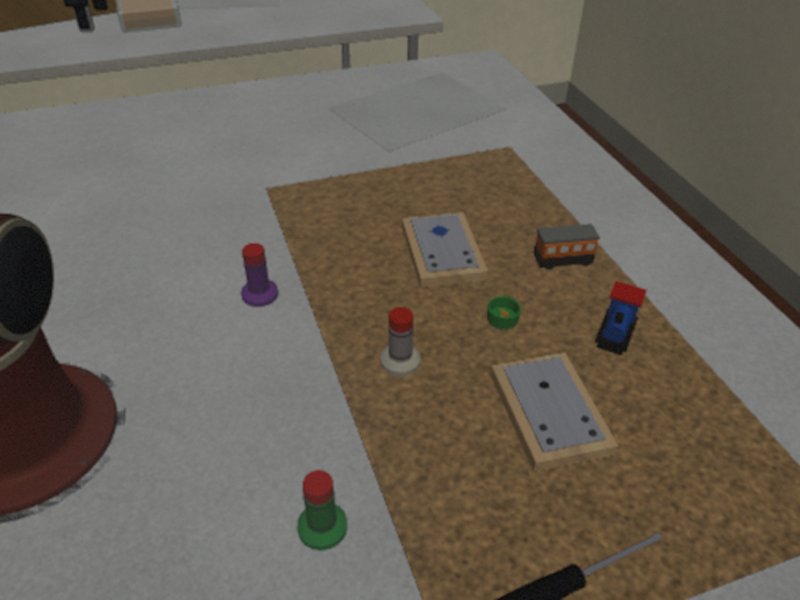

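Top view (800x600 pixels): the candidates are the pale-footed punch at (416,300), the purple look-alike at (256,423) and the green one at (575,437). By its pale foot and steel barrel, the one at (416,300) is the punch. The blue spot is at (244,192) and the drilled blank at (508,195). In the side view the punch is at (400,340) and the spot at (440,231). One close composite crop will check this.

```bash
python3 - <<'E'
from cell import *
import cv2,numpy as np
def crop(n,u,v):
    im=read_camera(n); u0=int(u*.64)-25;v0=int(v*.64)-18
    print(n,u0,v0)
    return cv2.resize(im[v0:v0+37,u0:u0+50],(400,296),interpolation=cv2.INTER_CUBIC)
a=np.hstack([crop("top",416,303),crop("top",244,192)]);b=np.hstack([crop("side",400,340),crop("side",440,231)])
cv2.imwrite("pics/c1.png",np.vstack([a,b]))
E
```

```text
top 241 175
top 131 104
side 231 199
side 256 129
```

View pics/c1.png

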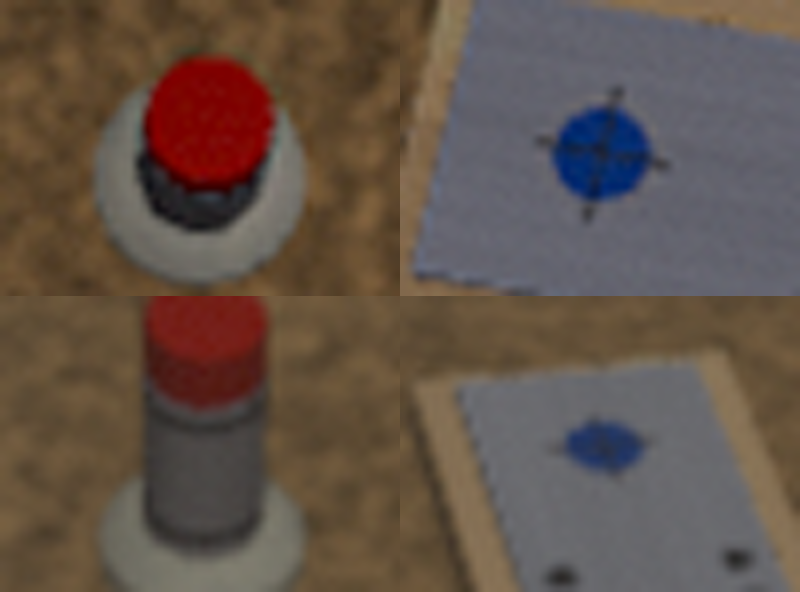

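The close crop confirms the choice: pale foot, steel barrel and red cap. The cap top is centred at crop (209,121), the foot outline at (200,180), and the spot at (201,153) in the top crop and (204,150) in the side crop.

```bash
cat > h.py <<'E'
from cell import *
import cv2,numpy as np
def ray(n,u,v,z):
    c=calibration(n);R=np.array(c["R"]);o=-R.T@np.array(c["t"])
    d=R.T@[(u-c["cx"])/c["fx"],(v-c["cy"])/c["fy"],1];return np.round(o+d*(z-o[2])/d[2],4)
def proj(n,X):
    c=calibration(n);p=np.array(c["R"])@X+c["t"];return np.round([c["cx"]+c["fx"]*p[0]/p[2],c["cy"]+c["fy"]*p[1]/p[2]],1)
k=lambda a:(a+.5)/8-.5
E
python3 - <<'E'
from h import *
print("cap",ray("top",241+k(209),175+k(121),.086))
print("foot",ray("top",241+k(200),175+k(180),.008))
print("sidecap",ray("side",401*.64,318*.64,.086))
print("mark",ray("top",131+k(201),104+k(153),.028),ray("side",256+k(204),129+k(150),.028))
m=ray("top",131+k(201),104+k(153),.028)
p=ray("top",241+k(209),175+k(121),.086)
print(proj("side",p)-[231,199],proj("side",[p[0],p[1],.004])-[231,199])
# board direction from screws (800px): midpoint of heads vs spot
q=ray("top",299*.64,202*.64,.028);print("screws",q)
E
```

```text
cap [ 0.4523 -0.035   0.086 ]
foot [ 0.4529 -0.0354  0.008 ]
sidecap [ 0.4511 -0.0417  0.086 ]
mark [0.593  0.1818 0.028 ] [0.5929 0.1822 0.028 ]
[25.   2.1] [24.5 31.9]
screws [0.5809 0.1116 0.028 ]
```

Call:
play_rows([
  [-0.0223,-0.027,0,0,0,0,0.0854],
  [-0.0223,-0.027,0,0,0,0,0.0854],
  [-0.0223,-0.027,0,0,0,0,0.0854],
  [-0.0223,-0.027,0,0,0,0,0.0854],
  [-0.0223,-0.027,0,0,0,0,0.0854],
  [-0.0223,-0.027,0,0,0,0,0.0854],
  [-0.0223,-0.027,0,0,0,0,0.0854],
  [-0.0223,-0.027,0,0,0,0,0.0854],
  [-0.0223,-0.027,0,0,0,0,0.0854],
  [-0.0223,-0.027,0,0,0,0,0.0854],
  [-0.0223,-0.027,0,0,0,0,0.0854],
  [-0.0223,-0.027,0,0,0,0,0.0854],
  [-0.0223,-0.027,0,0,0,0,0.0854],
  [-0.0223,-0.027,0,0,0,0,0.0854],
  [-0.0223,-0.027,0,0,0,0,0.0854],
  [-0.0223,-0.027,0,0,0,0,0.0854],
  [-0.0223,-0.027,0,0,0,0,0.0854],
  [-0.0223,-0.027,0,0,0,0,0.0854],
  [-0.0223,-0.027,0,0,0,0,0.0854],
  [0,0,0,0,0,0,0.0854],
])

```text
time_s: 1.97
tool_pos: [0.4396, -0.0069, 0.2315]
tcp_rot: [-3.14, 0.001, 2.872]
force: [-0.2, 0.6, 0.4]
gripper_width: 0.0854
grasp_force: 0.0
```

Call:
play_rows([
  [-0.0207,-0.0245,0.02,0,0,0,0.0854],
  [0,0,0.03,0,0,0,0.0854],
  [0,0,0.03,0,0,0,0.0854],
  [0,0,0.03,0,0,0,0.0854],
  [0,0,0.0065,0,0,0,0.0854],
  [0,0,0,0,0,0,0.0854],
  [0,0,0,0,0,0,0.0854],
])

```text
time_s: 2.55
tool_pos: [0.4523, -0.0312, 0.1158]
tcp_rot: [3.141, 0.001, 2.878]
force: [0.2, 0.2, 0.2]
gripper_width: 0.0852
grasp_force: 0.0
```

```bash
python3 - <<'E'
from h import *
s=state();print(s["tool_pos"],s["tcp_rot"])
cv2.imwrite("pics/s2.png",np.hstack([cv2.resize(read_camera(n)[150:290,200:300],(400,560),interpolation=cv2.INTER_CUBIC) for n in("top","side")]))
E
```

```text
[ 0.45227433 -0.03124467  0.11581043] [3.14149412e+00 7.72431133e-04 2.87817922e+00]
```

View pics/s2.png

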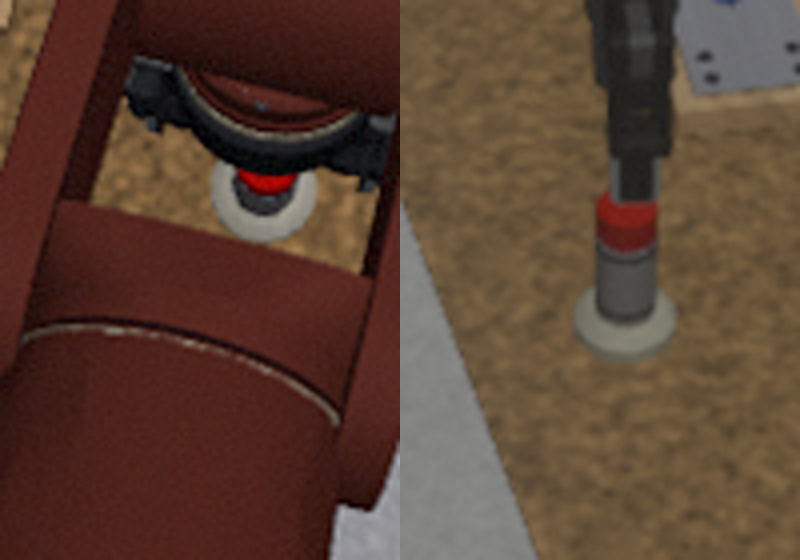

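The fingers are straight above the red cap, with a small shift of about 4 mm still to make. Now I'll descend around the barrel.

Call:
play_rows([
  [-0.0019,-0.0041,0,0,0,0,0.0854],
  [0,0,0.02,0,0,0,0.0854],
  [0,0,0.02,0,0,0,0.0854],
  [0,0,0.02,0,0,0,0.0854],
  [0,0,0.02,0,0,0,0.0854],
  [0,0,0.0065,0,0,0,0.0854],
  [0,0,0,0,0,0,0.0854],
  [0,0,0,0,0,0,0.0854],
])

```text
time_s: 3.32
tool_pos: [0.4534, -0.0362, 0.0294]
tcp_rot: [3.142, 0.001, 2.878]
force: [0.0, -0.4, 0.6]
gripper_width: 0.0852
grasp_force: 0.0
```

Call:
play_rows([
  [0,0,0,0,0,0,0.06],
  [0,0,0,0,0,0,0.045],
  [0,0,0,0,0,0,0.038],
  [0,0,0,0,0,0,0.034],
  [0,0,0,0,0,0,0.03],
  [0,0,0,0,0,0,0.02],
  [0,0,0,0,0,0,0.02],
  [0,0,0,0,0,0,0.02],
  [0,0,0,0,0,0,0.02],
])

```text
time_s: 4.07
tool_pos: [0.4533, -0.0355, 0.0292]
tcp_rot: [3.14, 0.001, 2.878]
force: [-0.6, 4.1, 6.0]
gripper_width: 0.0289
grasp_force: 58.8
```

Call:
play_rows([
  [0,0,-0.005,0,0,0,0.02],
  [0,0,-0.012,0,0,0,0.02],
  [0,0,-0.018,0,0,0,0.02],
  [0,0,-0.018,0,0,0,0.02],
  [0,0,-0.017,0,0,0,0.02],
  [0,0,-0.01,0,0,0,0.02],
  [0,0,0,0,0,0,0.02],
  [0,0,0,0,0,0,0.02],
])

```text
time_s: 4.73
tool_pos: [0.4523, -0.036, 0.1079]
tcp_rot: [-3.141, -0.0, 2.878]
force: [-0.1, 0.1, -4.0]
gripper_width: 0.0285
grasp_force: 59.4
```

Call:
play_rows([
  [-0.0033,0.0103,0,0,0,0,0.02],
  [-0.0065,0.0205,0,0,0,0,0.02],
  [-0.0065,0.0205,0,0,0,0,0.02],
  [-0.0065,0.0205,0,0,0,0,0.02],
  [-0.0065,0.0205,0,0,0,0,0.02],
  [-0.0065,0.0205,0,0,0,0,0.02],
  [-0.0065,0.0205,0,0,0,0,0.02],
  [-0.0065,0.0205,0,0,0,0,0.02],
  [-0.0065,0.0205,0,0,0,0,0.02],
  [-0.0065,0.0205,0,0,0,0,0.02],
  [-0.0065,0.0205,0,0,0,0,0.02],
  [-0.0065,0.0205,0,0,0,0,0.02],
  [-0.0033,0.0103,0,0,0,0,0.02],
  [0,0,0,0,0,0,0.02],
  [0,0,0,0,0,0,0.02],
  [0,0,0,0,0,0,0.02],
])

```text
time_s: 6.07
tool_pos: [0.5912, 0.1808, 0.1071]
tcp_rot: [-3.14, -0.002, 2.878]
force: [-0.2, -0.6, -3.1]
gripper_width: 0.0286
grasp_force: 59.9
```

```bash
python3 - <<'E'
from h import *
s=state();print(s["tool_pos"],s["tcp_rot"],s["force"],s["ft_torque"])
P=[]
for n in("top","side"):
    X=np.array(s["tool_pos"])+[0,0,-.02];u,v=proj(n,X).astype(int);u0,v0=u-50,v-70
    print(n,u0,v0);P.append(cv2.resize(read_camera(n)[v0:v0+140,u0:u0+100],(400,560),interpolation=cv2.INTER_CUBIC))
cv2.imwrite("pics/s3.png",np.hstack(P))
E
```

```text
[0.59116787 0.18078325 0.10709898] [-3.14016617e+00 -2.00227317e-03  2.87759617e+00] [-0.21883318 -0.59494749 -3.10557659] [-0.00413863  0.06597264  0.00567342]
top 100 43
side 231 57
```

View pics/s3.png

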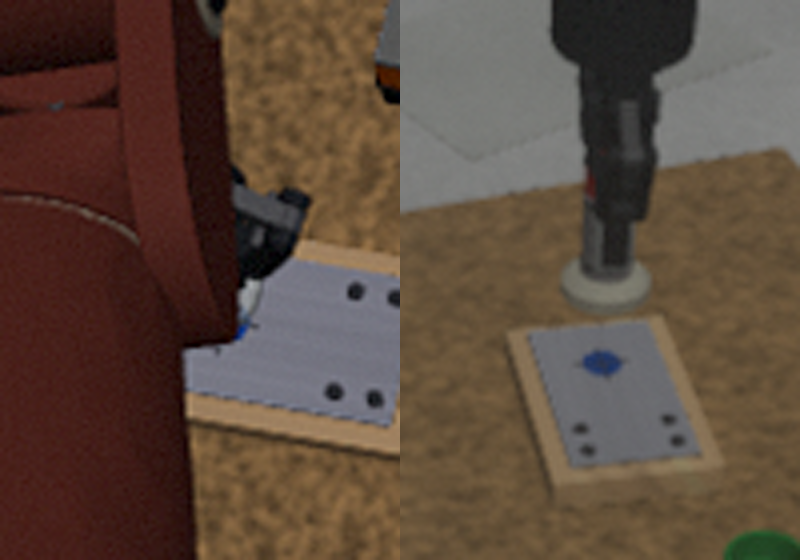

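```bash
python3 - <<'E'
from h import *
t=np.array(state()["tool_pos"]);th=np.linspace(0,6.28,100)
f=lambda p:(p-[231,57]+.5)*4-.5+[400,0]
for z in(.082,.096):
    P=np.array([f(proj("side",[t[0]+.026*np.cos(a),t[1]+.026*np.sin(a),z])) for a in th])
    print(z,P.min(0),P.max(0))
print("mark",f(proj("side",[.593,.182,.028])))
for d in([.005,0,0],[0,.005,0],[0,0,.005]): print(d,f(proj("side",t+d))-f(proj("side",t)))
E
```

```text
0.082 [560.3 263.9] [650.3 314.7]
0.096 [561.1 243.5] [652.3 294.3]
mark [601.9 363.1]
[0.005, 0, 0] [ 8.  -1.2]
[0, 0.005, 0] [-3.6 -4.4]
[0, 0, 0.005] [ 0.4 -7.2]
```

The foot hangs over the spot: its outline runs from x=563 to 651, and the spot is at (602,363). I'll correct by about 1 mm, descend to about 10 mm above and look again.

Call:
play_rows([
  [-0.0007,0.0014,0.005,0,0,0,0.02],
  [0,0,0.01,0,0,0,0.02],
  [0,0,0.01,0,0,0,0.02],
  [0,0,0.01,0,0,0,0.02],
  [0,0,0.008,0,0,0,0.02],
  [0,0,0.003,0,0,0,0.02],
  [0,0,0,0,0,0,0.02],
  [0,0,0,0,0,0,0.02],
])

```text
time_s: 6.83
tool_pos: [0.5931, 0.1825, 0.062]
tcp_rot: [-3.141, -0.0, 2.878]
force: [0.9, -0.1, -2.9]
gripper_width: 0.0285
grasp_force: 59.9
```

```bash
python3 - <<'E'
from h import *
s=state();t=np.array(s["tool_pos"]);print(t,s["force"])
im=read_camera("side")[120:180,235:315]
cv2.imwrite("pics/s4.png",cv2.resize(im,(640,480),interpolation=cv2.INTER_CUBIC))
f=lambda p:(p-[235,120]+.5)*8-.5
th=np.linspace(0,6.28,100)
for z in(t[2]-.0252,t[2]-.0112):
    P=np.array([f(proj("side",[t[0]+.026*np.cos(a),t[1]+.026*np.sin(a),z])) for a in th]);print(z,P.min(0),P.max(0))
print(f(proj("side",[.593,.182,.028])))
E
```

```text
[0.5931427  0.18251091 0.06199526] [ 0.85288103 -0.08380046 -2.85518992]
0.036795259696634934 [286.7 146.7] [461.9 249.9]
0.05079525969663493 [288.3 108.3] [465.1 210.7]
[372.3 222.7]
```

View pics/s4.png

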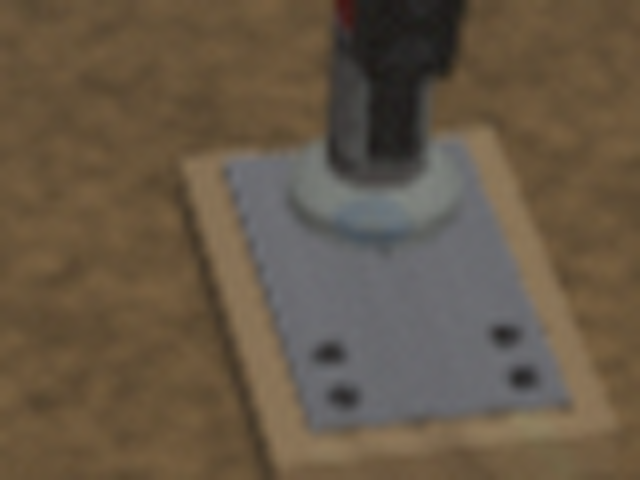

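The clear foot is about 8 mm above the plate, with the spot visible through it. It is centred within about 1 mm: foot centre x≈376, spot x≈371. I'll trim that and lower slowly.

Call:
play_rows([
  [0.0006,0.0003,0.003,0,0,0,0.02],
  [0,0,0.002,0,0,0,0.02],
  [0,0,0.001,0,0,0,0.02],
  [0,0,0,0,0,0,0.02],
  [0,0,0,0,0,0,0.02],
])

```text
time_s: 7.3
tool_pos: [0.5927, 0.183, 0.0563]
tcp_rot: [-3.142, -0.0, 2.878]
force: [-0.5, -0.3, -4.1]
gripper_width: 0.0287
grasp_force: 59.9
```

Call:
play_rows([
  [0,0,0.001,0,0,0,0.02],
  [0,0,0.001,0,0,0,0.02],
  [0,0,0,0,0,0,0.02],
  [0,0,0,0,0,0,0.02],
])

```text
time_s: 7.63
tool_pos: [0.5926, 0.1829, 0.0542]
tcp_rot: [-3.141, -0.0, 2.878]
force: [-1.2, -0.5, -2.9]
gripper_width: 0.0287
grasp_force: 59.9
```

Call:
play_rows([
  [0,-0.0007,0.0005,0,0,0,0.02],
  [0,0,0.0005,0,0,0,0.02],
  [0,0,0,0,0,0,0.02],
  [0,0,0,0,0,0,0.02],
])

```text
time_s: 7.97
tool_pos: [0.5925, 0.1823, 0.0533]
tcp_rot: [-3.142, 0.0, 2.878]
force: [-0.0, 0.9, -2.5]
gripper_width: 0.0289
grasp_force: 59.9
```

Call:
play_rows([
  [0,0,0.0005,0,0,0,0.02],
  [0,0,0.0003,0,0,0,0.02],
  [0,0,0,0,0,0,0.02],
  [0,0,0,0,0,0,0.02],
])

```text
time_s: 8.3
tool_pos: [0.5926, 0.1823, 0.0533]
tcp_rot: [-3.141, -0.0, 2.878]
force: [-4.7, -1.1, 4.5]
gripper_width: 0.0291
grasp_force: 60.0
```

Call:
play_rows([
  [0,0,0,0,0,0,0.034],
  [0,0,0,0,0,0,0.04],
  [0,0,0,0,0,0,0.06],
  [0,0,0,0,0,0,0.0854],
  [0,0,0,0,0,0,0.0854],
  [0,0,0,0,0,0,0.0854],
  [0,0,0,0,0,0,0.0854],
])

```text
time_s: 8.88
tool_pos: [0.5926, 0.1823, 0.0525]
tcp_rot: [3.142, 0.0, 2.878]
force: [0.4, 0.3, 0.2]
gripper_width: 0.0855
grasp_force: 0.0
```

Call:
play_rows([
  [0,0,-0.01,0,0,0,0.0854],
  [0,0,-0.02,0,0,0,0.0854],
  [0,0,-0.02,0,0,0,0.0854],
  [0,0,-0.02,0,0,0,0.0854],
  [0,0,-0.02,0,0,0,0.0854],
  [0,0,-0.005,0,0,0,0.0854],
  [0,0,0,0,0,0,0.0],
  [0,0,0,0,0,0,0.0],
  [0,0,0,0,0,0,0.0],
  [0,0,0,0,0,0,0.0],
  [0,0,0,0,0,0,0.0],
  [0,0,0,0,0,0,0.0],
  [0,0,0,0,0,0,0.0],
])

```text
time_s: 9.97
tool_pos: [0.5922, 0.1822, 0.1468]
tcp_rot: [-3.141, -0.001, 2.878]
force: [-0.1, -0.1, 0.7]
gripper_width: 0.0007
grasp_force: 0.0
```

```bash
python3 - <<'E'
from h import *
s=state();t=np.array(s["tool_pos"]);print(t,s["force"],s["gripper_width"])
im=read_camera("side")[90:180,235:315]
cv2.imwrite("pics/s5.png",cv2.resize(im,(528,594),interpolation=cv2.INTER_CUBIC))
f=lambda p:(p-[235,90]+.5)*6.6-.5
th=np.linspace(0,6.28,100)
for r,z in((.026,.028),(.026,.042),(.015,.110)):
    P=np.array([f(proj("side",[.593+r*np.cos(a),.182+r*np.sin(a),z])) for a in th]);print(z,P.min(0),P.max(0))
print(f(proj("side",[.593,.182,.028])),f(proj("side",t)))
E
```

```text
[0.59224651 0.18221271 0.14682854] [-0.086003   -0.07558601  0.73047339] 0.0006904271884673854
0.028 [235.78 339.4 ] [379.   424.54]
0.042 [237.1  307.72] [381.64 392.86]
0.11 [276.04 164.5 ] [363.16 212.02]
[307.06 381.64] [322.9   94.54]
```

View pics/s5.png

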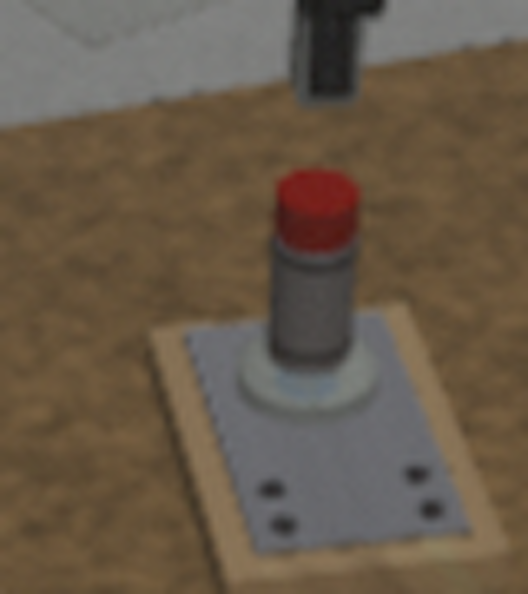

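The punch stands upright with the spot under the clear foot (308,382). For an unbiased check I'll swing the arm aside and use the top camera.

Call:
play_rows([
  [0,-0.015,-0.01,0,0,0,0],
  [0,-0.03,0,0,0,0,0],
  [0,-0.03,0,0,0,0,0],
  [0,-0.03,0,0,0,0,0],
  [0,-0.03,0,0,0,0,0],
  [0,-0.03,0,0,0,0,0],
  [0,-0.03,0,0,0,0,0],
  [0,-0.03,0,0,0,0,0],
  [0,-0.03,0,0,0,0,0],
  [0,-0.015,0,0,0,0,0],
  [0,0,0,0,0,0,0],
])

```text
time_s: 10.93
tool_pos: [0.5215, -0.0809, 0.1577]
tcp_rot: [-3.141, 0.0, 2.874]
force: [0.3, -0.7, 0.5]
gripper_width: 0.0001
grasp_force: 0.0
```

```bash
python3 - <<'E'
from h import *
print(state()["tool_pos"])
im=read_camera("top")
cv2.imwrite("pics/s6.png",cv2.resize(im[94:150,120:195],(600,448),interpolation=cv2.INTER_CUBIC))
f=lambda p:(p-[120,94]+.5)*8-.5
th=np.linspace(0,6.28,100)
for r,z in((.026,.028),(.026,.042),(.015,.110)):
    P=np.array([f(proj("top",[.593+r*np.cos(a),.182+r*np.sin(a),z])) for a in th]);print(z,P.min(0),P.max(0))
print(f(proj("top",[.593,.182,.028])))
E
```

```text
[ 0.52151932 -0.08094741  0.1576532 ]
0.028 [181.9 132.3] [394.7 334.7]
0.042 [169.1 111.5] [385.1 317.1]
0.11 [151.5  49.9] [285.9 177.1]
[288.3 233.1]
```

View pics/s6.png

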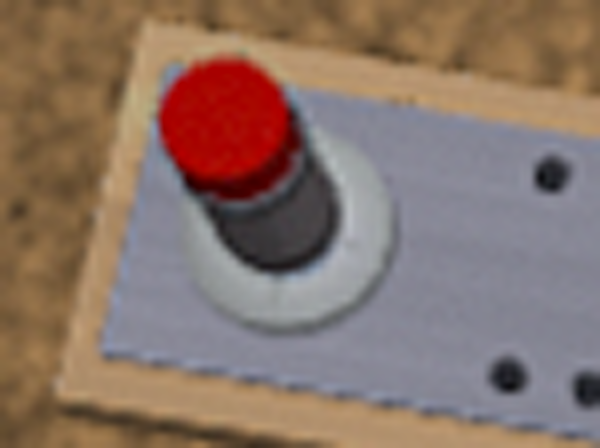

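The foot outline runs from x≈184 to 396 and its bottom is at 332. A foot exactly on the spot would give 182 to 395 and 335, so it is centred within 1 mm. Back over the cap, which is at about (225,118), to press.

Call:
play_rows([
  [0,0.015,0,0,0,0,0],
  [0.0008,0.03,0,0,0,0,0],
  [0,0.03,0,0,0,0,0],
  [0,0.03,0,0,0,0,0],
  [0,0.03,0,0,0,0,0],
  [0,0.03,0,0,0,0,0],
  [0,0.03,0,0,0,0,0],
  [0,0.03,0,0,0,0,0],
  [0,0.03,0,0,0,0,0],
  [0,0.0166,0,0,0,0,0],
  [0,0,0,0,0,0,0],
  [0,0,0,0,0,0,0],
])

```text
time_s: 11.98
tool_pos: [0.5919, 0.185, 0.1572]
tcp_rot: [-3.141, -0.0, 2.88]
force: [-0.1, -0.4, -0.3]
gripper_width: -0.0
grasp_force: 0.0
```

Call:
play_rows([
  [-0.0013,-0.0036,0.01,0,0,0,0],
  [0,0,0.015,0,0,0,0],
  [0,0,0.012,0,0,0,0],
  [0,0,0.005,0,0,0,0],
  [0,0,0,0,0,0,0],
  [0,0,0,0,0,0,0],
])

```text
time_s: 12.48
tool_pos: [0.5922, 0.1795, 0.115]
tcp_rot: [-3.141, -0.001, 2.877]
force: [0.3, 0.5, 0.5]
gripper_width: -0.0002
grasp_force: 0.0
```

Call:
play_rows([
  [0,0,0.001,0,0,0,0],
  [0,0,0.001,0,0,0,0],
  [0,0,0.001,0,0,0,0],
  [0,0,0.001,0,0,0,0],
  [0,0,0.001,0,0,0,0],
  [0,0,0,0,0,0,0],
  [0,0,0,0,0,0,0],
])

```text
time_s: 13.07
tool_pos: [0.5924, 0.1803, 0.1104]
tcp_rot: [-3.142, -0.0, 2.878]
force: [0.6, -0.5, 0.5]
gripper_width: -0.0003
grasp_force: 0.0
```

Call:
play_rows([
  [0,0,0.001,0,0,0,0],
  [0,0,0.001,0,0,0,0],
  [0,0,0.001,0,0,0,0],
  [0,0,0,0,0,0,0],
])

```text
time_s: 13.4
tool_pos: [0.5932, 0.1804, 0.1097]
tcp_rot: [3.141, 0.001, 2.878]
force: [-3.9, -1.0, 9.4]
gripper_width: -0.0002
grasp_force: 4.4
```

Call:
play_rows([
  [0,0,0.001,0,0,0,0],
  [0,0,0.001,0,0,0,0],
  [0,0,0.001,0,0,0,0],
  [0,0,0.001,0,0,0,0],
  [0,0,0.001,0,0,0,0],
  [0,0,0.001,0,0,0,0],
  [0,0,0,0,0,0,0],
])

```text
time_s: 13.98
tool_pos: [0.5935, 0.1804, 0.1047]
tcp_rot: [3.141, 0.002, 2.878]
force: [-4.0, -1.3, 11.9]
gripper_width: -0.0008
grasp_force: 5.9
```

Call:
play_rows([
  [0.0008,0.0003,0,0,0,0,0],
  [0,0,0,0,0,0,0],
])

```text
time_s: 14.15
tool_pos: [0.5932, 0.1805, 0.1049]
tcp_rot: [3.141, 0.003, 2.878]
force: [-3.1, -1.4, 11.9]
gripper_width: -0.0
grasp_force: 6.0
```

Call:
play_rows([
  [0.0008,-0.0006,0,0,0,0,0],
  [0.0008,-0.0006,0,0,0,0,0],
  [0,0,0,0,0,0,0],
])

```text
time_s: 14.4
tool_pos: [0.5927, 0.1803, 0.106]
tcp_rot: [3.139, 0.006, 2.878]
force: [-2.8, -0.8, 12.8]
gripper_width: -0.0
grasp_force: 6.5
```

Call:
play_rows([
  [0,0,0.0015,0,0,0,0],
  [0,0,0.0015,0,0,0,0],
  [0,0,0.0015,0,0,0,0],
  [0,0,0.0015,0,0,0,0],
  [0,0,0,0,0,0,0],
])

```text
time_s: 14.82
tool_pos: [0.5927, 0.1803, 0.0999]
tcp_rot: [3.139, 0.006, 2.878]
force: [-1.9, -1.0, 13.5]
gripper_width: -0.0002
grasp_force: 6.5
```

Call:
play_rows([
  [0,0,0.001,0,0,0,0],
  [0,0,0.001,0,0,0,0],
  [0,0,0,0,0,0,0],
])

```text
time_s: 15.07
tool_pos: [0.5929, 0.1803, 0.0998]
tcp_rot: [3.139, 0.006, 2.878]
force: [-5.3, -1.5, 20.6]
gripper_width: 0.0002
grasp_force: 10.5
```

Hard stop: the force went from 13.5 to 20.6 N without further travel at z=0.0998, so the cap is home. Now straight up, gently.

Call:
play_rows([
  [0,0,-0.002,0,0,0,0],
  [0,0,-0.002,0,0,0,0],
  [0,0,-0.002,0,0,0,0],
  [0,0,-0.002,0,0,0,0],
  [0,0,-0.002,0,0,0,0],
  [0,0,-0.002,0,0,0,0],
  [0,0,-0.003,0,0,0,0],
  [0,0,-0.005,0,0,0,0],
  [0,0,-0.01,0,0,0,0],
  [0,0,-0.02,0,0,0,0],
  [0,0,-0.01,0,0,0,0],
  [0,0,0,0,0,0,0],
])

```text
time_s: 16.07
tool_pos: [0.5918, 0.1804, 0.1571]
tcp_rot: [3.139, 0.005, 2.878]
force: [-1.1, -0.4, 1.1]
gripper_width: -0.0
grasp_force: 0.0
```

Call:
play_rows([
  [0,-0.015,0,0,0,0,0],
  [0,-0.03,0,0,0,0,0],
  [0,-0.03,0,0,0,0,0],
  [0,-0.03,0,0,0,0,0],
  [0,-0.03,0,0,0,0,0],
  [0,-0.03,0,0,0,0,0],
  [0,-0.03,0,0,0,0,0],
  [0,-0.03,0,0,0,0,0],
  [0,-0.03,0,0,0,0,0],
  [0,-0.015,0,0,0,0,0],
  [0,0,0,0,0,0,0],
  [0,0,0,0,0,0,0],
])

```text
time_s: 17.07
tool_pos: [0.5185, -0.0814, 0.1524]
tcp_rot: [3.141, -0.002, 2.876]
force: [0.6, 0.3, 0.0]
gripper_width: 0.0001
grasp_force: 0.0
```

```bash
python3 - <<'E'
from h import *
a=cv2.resize(read_camera("top")[94:150,120:170],(400,448),interpolation=cv2.INTER_CUBIC)
b=cv2.resize(read_camera("side")[110:166,240:290],(400,448),interpolation=cv2.INTER_CUBIC)
cv2.imwrite("pics/s7.png",np.hstack([a,b]))
E
```

```text
(no output)
```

View pics/s7.png

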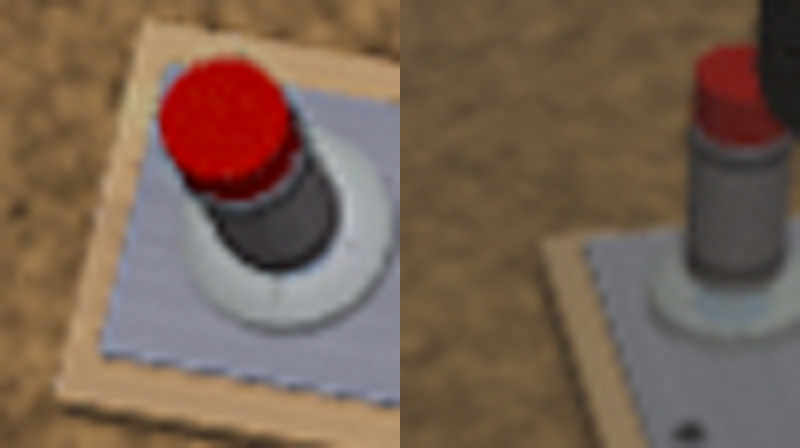

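The punch has not moved: cap at (225,118), sprung back up, foot still over the spot. The arm is clear, so I'll hand in.

```bash
python3 -c "
from cell import *
print(finish_job())"
```

```text
the job is handed in; nothing more can be done
None
```

The punch stands upright within about 1 mm of the centre of the blue spot; its cap was pressed once to the hard stop (about 10 mm, 20.6 N) and sprang back up, and I handed the job in at about 17 s with the arm clear (no verdict was returned).

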